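# Weigh a fossil vertebra on the sprung hook balance

## Robot

A 7-joint arm with a two-finger parallel gripper is mounted at the origin on the work surface. World frame = base frame: x ahead of the robot, y to its left, z up, the work surface at z = 0. Lengths are in m, angles in rad, forces in N, time in s.
With the tool pointing down it reaches from about 0.4 to 0.9 m from the base axis. Payload 5.5 kg.
Tool frame: the origin (TCP) lies where the fingers leave the gripper's body, on its centre line; the fingertips stand 66 mm ahead of it and the grasp point (between the pads) lies 47 mm ahead of it (r.tip_extent is the distance from the TCP to the fingertips, in m); z points along the fingers, y is the line along which they close (so a half turn about z gives the same grasp; the last joint's range is limited). The gripper opens to 92 mm and grips with 3 to 60 N. Pads are 19 mm wide; open, the fingers measure 130 mm over their backs; the gripper's body (75 mm by 190 mm) begins 47 mm behind the grasp point.
Start: joints at [-1.028, 0.501, -0.427, 1.55, 0.221, 1.138, -0.21], TCP at [0.179, 0.625, 0.292] pointing down, gripper open.
Joint ranges: [-2.88, 2.88], [-0.31, 2.03], [-1.54, 1.56], [0.2, 2.42], [-1.41, 4.55], [0.19, 2.02], [-2.57, 2.57]. Speed limits (rad/s): [2.57, 2.57, 3.14, 3.14, 3.14, 3.14, 3.14].

## Interface

Orientations are given as a unit quaternion [x, y, z, w].
In Python, from plant import monitor, capture, calibration, r gives the robot as it stands.
- The arm moves only by the shell command python3 -m handwheel 'ROWS'. ROWS is JSON, a list of rows, each an object of numbers: "dx", "dy", "dz": the shift along the tool's x, y, z in cm; "turn": the turn about the tool's z in rad; "jaw": the finger opening in cm, from 0 to 9.18. A call has exactly 5 rows; each row shifts and turns the commanded pose from where the row before left it, along the tool's axes as they then stand; what a row does not reach is not made up. A row lasts 1/12 s, in which the tool goes at most 41.7 mm and 7.16 degrees, less where a joint would pass 70% of its speed; a pose out of reach is approached as far as the arm can. A call with a gripper value outside its range is refused whole. The fingers move at their own pace and stop on an object; the grip force is fixed at half the most. Time passes only in rows, so rows that do not move let the fingers close, or fill a call up. It gives the time, the measured TCP pose, the force, the opening and the grip force at its end, in the units of the state.
- monitor.get_obs(): the state, without advancing time (a new reading comes with each control period).
- capture(name): name is "side" or "top" or "wrist"; returns the picture (384x512x3 uint8, red, green, blue); there is no depth.
- calibration(name): a dict with "fovy" (degrees; the focal length in pixels is half the picture's height over the tangent of half this angle, whatever the lens; pixels are square), "cx", "cy" (the principal point, pixels), "R" (3x3) and "t" (3): a world point X has camera coordinates R X + t; the wrist camera has in their place "hand_eye" (4x4, takes a point from camera to tool coordinates, whose origin is the TCP and whose axes are the flange's). Camera axes: x right, y down, z forward; pixel columns grow to the right and rows downward; lengths in m; the calibration is good to about 2 mm. A picture is of the moment at which its call begins: read the wrist's pose just before it. calibration takes no time and is no camera call.
- r.finish_job(): hands the job in; it is judged then, once.
The state is a dict: "time_s": time; "joints": joint angles; "joint_vel": joint speeds; "tau": joint torques, N m; "tcp_pos": TCP position; "orientation": TCP orientation; "contact_force": force on the tool from outside, world axes, zero at the start; "wrist_torque": the same for the moment, N m; "width": finger opening in m; "grip_force": force on a finger pad.
Only numpy, scipy, OpenCV 4.12 (cv2) and the standard library are available. Lean on these libraries where they do the work, as an engineer would, in place of code of your own. Each camera call takes 0.05 s, during which the arm holds its last target. There are 200 camera calls.

## Task

Lift the metal weighing tray with the fossil vertebra in it off the foam pad by its black grip, hang the peak of its wire bail on the hook of the spring balance, and let it down slowly and gently with the hook until the spring carries the whole weight and the pointer has settled; only then let go, so that the pointer stays put as the fingers leave. The pointer must creep to its reading, never plunge or spring back (no faster than about 5 cm a second), and the load must not be pressed or jerked onto the hook. Leave the fossil in the tray, the tray hanging free, and the glue bottle, jar and cardboard tray where they are.

Things in the scene. Friction and masses are not known exactly. Their poses are not given: they have to be found in the camera images.
- stand: Fixed grey bench balance: base plate 10 mm thick, 130 mm wide, from 165 mm in front (-x) to 55 mm behind the column axis; column 40 (x) by 44 mm, 250 mm high. Origin: on the bench under the column's axis. Its -x is the way the hook points; its -y side has the white graduated plate. Place and yaw vary.
- hook_seat (a point): Lowest point of the hook, on top of its wire, 120 mm in front of the column axis, 219 mm above the bench when unloaded; sinks with the carriage. Axes as stand. Hook: one 8 mm steel wire in a vertical plane, a level arm from the column (top 18 mm above the seat, ending 24 mm behind, +x of, the seat), a slope down to the 8 mm long bottom, then up 45 degrees to the free end.
- hook_end (a point): Top of the hook's upturned free end, 18 mm in front (-x) of and 14 mm above hook_seat. Axes as stand.
- carriage (a joint): Pointer and hook carriage of the spring balance: metres it has sunk from its unloaded place, 0 unloaded, stop at 0.09. Spring 130 N/m (preload about 0.1 N, friction 0.03 N, light damping 2.2 N s/m: a dropped load bounces). The loaded tray, weight not known (about 2.9 to 8.2 N), settles somewhere from 0.020 to 0.063.
- basket: Loose aluminium weighing tray 110 (x) by 90 mm (y), rim 24 mm high, walls 3 mm, 0.20 kg empty. A bail of 8 mm wire stands over its middle in its y-z plane: uprights at y = +/-44.5 mm to 105 mm, then sloping up to a peak in the middle at 125 mm (wire centre), where a black square grip stands. Origin: centre of the underside. Yaw varies. May hang either way round, bail across the hook.
- bail_peak (a point): Underside of the bail wire at its peak, the point that belongs in the hook's seat; 121 mm above the tray's underside. Axes as basket.
- grip (a point): Point to grip: in the black upright square grip (16 x 16 mm, from 130 to 174 mm above the tray's underside, faces along the tray's x and y), 161 mm above the tray's underside, 40 mm above bail_peak. Axes as basket.
- fossil: Loose brown fossil vertebra about 40 x 56 x 52 mm high, lying in the tray near its middle; mass unknown, about 0.10 to 0.63 kg. Origin: centre of its underside.
- pad: Fixed dark grey foam pad 200 x 160 x 16 mm on which the tray stands at the start. Origin: centre of the underside.
- glue: Bystander: white squeeze bottle with a conical nozzle, 52 mm across, 135 mm high, loose. Origin: centre of the underside.
- jar: Bystander: small lidded jar, 44 mm across, 60 mm high, loose. Origin: centre of the underside.
- cardtray: Bystander: empty open cardboard tray 160 x 120 x 45 mm, loose. Origin: centre of the underside.
Not all that is in view belongs to the job. What is meant by the basket is not blue, green or orange, and is the larger of those in its own colour.

How it is judged:
On the way, in this order (a step that is already met when the one before it is completed fails the run):
1. the tray is lifted clear of the pad (height (world z) of basket above 0.05 m and value of joint carriage below 0.003 m), for 0.2 s.
2. the bail lies on the hook and draws the pointer down while the gripper still holds the grip (value of joint carriage above 0.004 m and contact force between the fingers and basket above 0.5 N and horizontal distance between bail_peak and hook_seat below 0.015 m), for 0.2 s.
At the end, for the whole second after the job is handed in: The tray hangs by the peak of its bail in the hook's seat (within 10 mm sideways, -6 to +10 mm in height), upright within 0.25 rad and at rest (under 0.04 m/s), its underside over 25 mm above the bench, the pointer down more than 15 mm and settled (under 10 mm/s), the fossil still lying in the tray (value of joint carriage above 0.015 m and velocity of joint carriage between -0.01 and 0.01 m/s and horizontal distance between bail_peak and hook_seat below 0.01 m and z of bail_peak in the frame of hook_seat between -0.006 and 0.01 m and height (world z) of basket above 0.025 m and angle between basket's own z axis and vertical below 0.25 rad and linear speed of basket below 0.04 m/s and x of fossil in the frame of basket between -0.05 and 0.05 m and y of fossil in the frame of basket between -0.04 and 0.04 m and z of fossil in the frame of basket between -0.002 and 0.04 m); the robot touches nothing.
It fails at once if the pointer plunges or springs back (faster than 0.06 m/s) (velocity of joint carriage above 0.06 m/s or velocity of joint carriage below -0.06 m/s).
It fails at once if let go before the spring carries the load: with the fingers off the tray, the pointer still runs (faster than 0.045 m/s) (value of joint carriage above 0.01 m and contact force between the fingers and basket below 0.05 N and (velocity of joint carriage above 0.045 m/s or velocity of joint carriage below -0.045 m/s)).
It fails at once if the load is pressed or jerked onto the balance (over 12 N) (contact force between basket and stand above 12 N).
It fails at once if glue bottle, jar or cardboard tray disturbed (over 30 mm) (distance of any of glue, jar, cardtray from where it was at the start of the episode above 0.03 m).
It also fails if it takes over 61 s, if anything falls off the work surface, if the arm or the gripper's body presses on something with over 40 N, if the wrist force passes 120 N, or if a joint passes its speed limit or range.

## Working session

There is one attempt and no reset: what is moved stays moved. The work goes in short steps, Python scripts to look and compute and a shell command to move; the robot and the scene stay as the last step left them, time stands still between calls to the robot, and variables do not carry over. Pictures are saved under pics/ and viewed, at most 10 in all, crops included, and the job is handed in when it is done.

```bash
mkdir -p pics; ls; python3 - <<'E'
from plant import monitor,capture,calibration,r
import cv2,numpy as np
o=monitor.get_obs();print({k:np.round(v,3).tolist() for k,v in o.items()})
for n in("side","top"):
    c=calibration(n);print(n,c)
    cv2.imwrite(f"pics/{n}0.png",capture(n)[:,:,::-1])
print(calibration("wrist"))
E
```

```text
pics
{'time_s': 0.0, 'joints': [-1.028, 0.502, -0.427, 1.551, 0.221, 1.138, -0.21], 'joint_vel': [-0.001, 0.0, -0.001, 0.001, -0.0, 0.0, -0.0], 'tau': [-0.001, -56.659, -5.816, -27.912, -0.068, 0.031, 0.0], 'tcp_pos': [0.179, 0.624, 0.291], 'orientation': [0.139, 0.99, -0.001, -0.0], 'contact_force': [0.57, 0.425, -0.128], 'wrist_torque': [0.035, -0.002, 0.026], 'grip_force': 0.0, 'width': 0.092}
side {'fovy': 42.26807338148146, 'cx': 257.32422032719126, 'cy': 190.75305265084012, 'R': array([[ 0.91497773, -0.40327398, -0.01363271],
       [-0.29526766, -0.64613316, -0.7037961 ],
       [ 0.27501411,  0.64798306, -0.71027121]]), 't': array([-0.53881767,  0.18135252,  1.23702534])}
top {'fovy': 55.85845740380725, 'cx': 248.1984082842636, 'cy': 190.65191080094036, 'R': array([[-0.01849177, -0.99932936, -0.031605  ],
       [-0.99658599,  0.02096651, -0.07985462],
       [ 0.08046371,  0.03002045, -0.99630536]]), 't': array([-0.11157057,  0.55105608,  1.10829513])}
{'fovy': 69.14331026795801, 'cx': 255.81455854298537, 'cy': 186.193863314629, 'hand_eye': array([[-1.61526857e-03, -9.58018541e-01, -2.86701702e-01,
         7.77326933e-02],
       [ 9.99998677e-01, -1.60202066e-03, -2.80782940e-04,
        -6.60627705e-04],
       [-1.90306786e-04, -2.86701777e-01,  9.58019862e-01,
        -9.18426697e-02],
       [ 0.00000000e+00,  0.00000000e+00,  0.00000000e+00,
         1.00000000e+00]])}
```

View pics/side0.png

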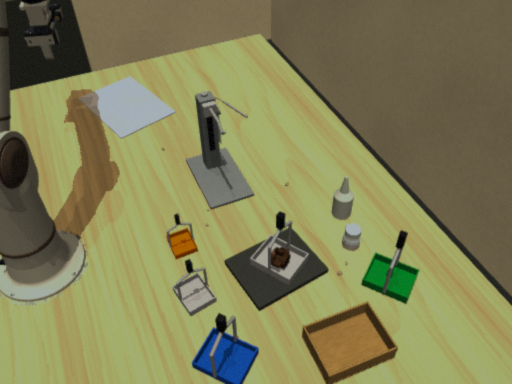

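View pics/top0.png

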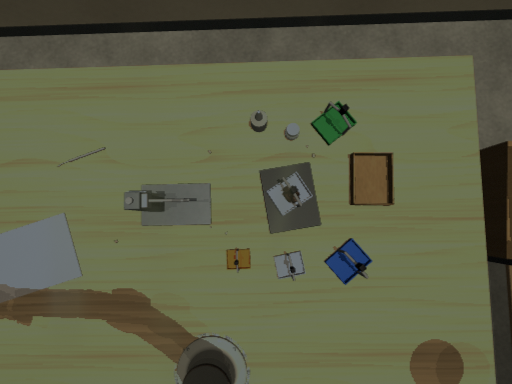

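The side view shows these candidates for the tray:
- grey tray with the fossil on the pad (280,260)
- small grey tray (195,293)
- orange tray (182,243)
- blue tray (226,356)
- green tray (390,278)

I choose the larger grey one, on the pad with the fossil, which is at (290,193) in the top view. The balance column is at (135,200) in the top view, with the hook pointing right (-y). Next is a close crop to check the choice.

```bash
python3 - <<'E'
import cv2,numpy as np
s=cv2.imread("pics/side0.png");t=cv2.imread("pics/top0.png")
def cr(im,x,y,w,h,k):
    o=cv2.resize(im[y:y+h,x:x+w],None,fx=k,fy=k,interpolation=cv2.INTER_CUBIC)
    for i in range(0,w,10):cv2.line(o,(i*k,0),(i*k,6 if (x+i)%50 else 16),(0,0,255),1)
    for i in range(0,h,10):cv2.line(o,(0,i*k),(6 if (y+i)%50 else 16,i*k),(0,0,255),1)
    return o
a=np.hstack([cr(s,220,200,110,110,3)[:300,:400*0+330],cr(s,180,85,80,100,3),cr(s,200,85,60,60,3)[:300] if 0 else np.zeros((300,0,3),np.uint8)])
a=np.hstack([cr(s,220,200,100,100,3),cr(s,180,80,80,100,3)])
b=np.hstack([cr(t,250,150,80,90,3),cr(t,110,160,110,90,3)])
W=max(a.shape[1],b.shape[1])
p=lambda o:cv2.copyMakeBorder(o,0,0,0,W-o.shape[1],0)
cv2.imwrite("pics/c1.png",np.vstack([p(a),p(b)]))
E
```

```text
(no output)
```

View pics/c1.png

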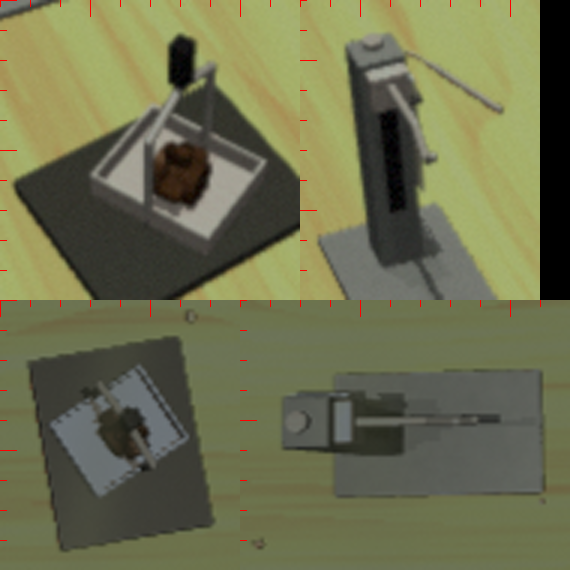

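Confirmed. The crop shows the larger grey tray holding the brown fossil on the dark pad, with the black grip at side pixel (280,221). The hook's free end is at about side pixel (223,132). Now the measuring.

```bash
cat > h.py <<'E'
import numpy as np,cv2
from plant import monitor,capture,calibration,r
from scipy.spatial.transform import Rotation as Rn
def cam(n,o=None):
    c=calibration(n);f=192/np.tan(np.radians(c["fovy"])/2)
    if n=="wrist":
        H=c["hand_eye"];Rt=Rn.from_quat(o["orientation"]).as_matrix()
        Rc=Rt@H[:3,:3];C=Rt@H[:3,3]+o["tcp_pos"]
    else: Rc=c["R"].T;C=-Rc@c["t"]
    return f,c["cx"],c["cy"],Rc,C
def ray(n,p,o=None):
    f,cx,cy,Rc,C=cam(n,o);d=Rc@np.array([(p[0]-cx)/f,(p[1]-cy)/f,1]);return C,d/np.linalg.norm(d)
def plane(n,p,z,o=None):
    C,d=ray(n,p,o);return C+d*(z-C[2])/d[2]
def tri(*rs):
    A=sum(np.eye(3)-np.outer(d,d) for C,d in rs);b=sum((np.eye(3)-np.outer(d,d))@C for C,d in rs);x=np.linalg.solve(A,b)
    return x,[np.linalg.norm(np.cross(x-C,d)) for C,d in rs]
def proj(n,X,o=None):
    f,cx,cy,Rc,C=cam(n,o);q=Rc.T@(np.asarray(X)-C);return np.array([cx+f*q[0]/q[2],cy+f*q[1]/q[2]])
E
python3 - <<'E'
from h import *
np.set_printoptions(precision=4,suppress=True)
s=cv2.imread("pics/side0.png");t=cv2.imread("pics/top0.png")
def comps(im,m,x0,y0,x1,y1,amin):
    k=np.zeros(m.shape,np.uint8);k[y0:y1,x0:x1]=m[y0:y1,x0:x1]
    n,l,st,c=cv2.connectedComponentsWithStats(k)
    return [(st[i].tolist(),c[i],l==i) for i in range(1,n) if st[i][4]>=amin]
for x in comps(s,s.max(2)<45,265,205,295,235,10):
    print("grip side",x[0],x[1])
    gs=x[1]
for z in(.15,.177,.19):print("side grip at z",z,plane("side",gs,z))
# tray rim: minAreaRect of top corners
P=lambda x,y:(250+x/3,150+(y-300)/3)
c=[plane("top",P(*q),.04)[:2] for q in((50,427),(140,367),(187,440),(98,497))]
print("tray rim",np.array(c),"mean",np.mean(c,0));c=np.array(c)
ex=(c[1]-c[0])+(c[2]-c[3]);ey=(c[3]-c[0])+(c[2]-c[1])
print("len",np.linalg.norm(ex)/2,np.linalg.norm(ey)/2,"ang x",np.degrees(np.arctan2(ex[1],ex[0])),"ang y",np.degrees(np.arctan2(ey[1],ey[0])))
P=lambda x,y:(110+(x-240)/3,160+(y-300)/3)
b=np.array([plane("top",P(*q),.01)[:2] for q in((333,373),(541,371),(543,495),(333,497))])
print("base",b);f=(b[1]+b[2])/2;bk=(b[0]+b[3])/2
print("len",np.linalg.norm(f-bk),np.linalg.norm(b[1]-b[2]))
u=(bk-f)/np.linalg.norm(bk-f);w=b[1]-b[2]+b[0]-b[3]
print("x dir",u,np.degrees(np.arctan2(u[1],u[0])),"from y edge",np.degrees(np.arctan2(w[1],w[0])))
o=(f+bk)/2+u*.055;seat=o-u*.12
print("stand org",o,"seat",seat,"end",o-u*.138)
print("reproj end side",proj("side",[*(o-u*.138),.229]),"top",proj("top",[*(o-u*.138),.229]),"coltop",proj("top",[*o,.25]),proj("side",[*o,.25]))
m=np.mean(c,0);print("grip reproj side",proj("side",[*m,.177]),"top",proj("top",[*m,.168]))
E
```

```text
grip side [277, 213, 7, 17, 105] [280.    220.581]
side grip at z 0.15 [ 0.5434 -0.2358  0.15  ]
side grip at z 0.177 [ 0.5327 -0.257   0.177 ]
side grip at z 0.19 [ 0.5275 -0.2672  0.19  ]
tray rim [[ 0.5408 -0.1794]
 [ 0.6003 -0.2725]
 [ 0.5247 -0.3177]
 [ 0.4688 -0.2263]] mean [ 0.5336 -0.249 ]
len 0.1088217240662074 0.087000964474553 ang x -57.986752440827715 ang y -148.01512394536127
base [[ 0.5769  0.2184]
 [ 0.5742 -0.0029]
 [ 0.4442 -0.0036]
 [ 0.4461  0.2177]]
len 0.2212651585515124 0.13007767533646208
x dir [0.0103 0.9999] 89.4093296297384 from y edge 0.3255486345091467
stand org [0.5109 0.1624] seat [0.5097 0.0424] end [0.5095 0.0244]
reproj end side [222.7602 131.8068] top [188.2467 200.6867] coltop [131.6921 200.7908] [203.9521  95.4733]
grip reproj side [278.8105 217.9626] top [293.4727 190.8744]
```

```bash
python3 -m handwheel '[{"dx":-1.0,"dy":-1.2,"dz":-1.4},{"dx":-2.5,"dy":-2.9,"dz":-1.4},{"dx":-2.5,"dy":-2.9,"dz":-1.4},{"dx":-2.5,"dy":-2.9,"dz":-1.4},{"dx":-2.5,"dy":-2.9,"dz":-1.4}]'
python3 -m handwheel '[{"dx":-2.5,"dy":-2.9},{"dx":-2.5,"dy":-2.9},{"dx":-2.5,"dy":-2.9},{"dx":-2.5,"dy":-2.9},{"dx":-2.5,"dy":-2.9}]'
python3 -m handwheel '[{"dx":-2.5,"dy":-2.9},{"dx":-2.5,"dy":-2.9},{"dx":-2.5,"dy":-2.9},{"dx":-2.5,"dy":-2.9},{"dx":-2.5,"dy":-2.9}]'
```

```text
schema error: expected keys dx, dy, dz, turn, jaw
schema error: expected keys dx, dy, dz, turn, jaw
schema error: expected keys dx, dy, dz, turn, jaw
```

```bash
python3 -m handwheel '[{"dx":-1.0,"dy":-1.2,"dz":-1.4,"turn":0,"jaw":9.1},{"dx":-2.5,"dy":-2.9,"dz":-1.4,"turn":0,"jaw":9.1},{"dx":-2.5,"dy":-2.9,"dz":-1.4,"turn":0,"jaw":9.1},{"dx":-2.5,"dy":-2.9,"dz":-1.4,"turn":0,"jaw":9.1},{"dx":-2.5,"dy":-2.9,"dz":-1.4,"turn":0,"jaw":9.1}]'
python3 -m handwheel '[{"dx":-2.5,"dy":-2.9,"dz":0,"turn":0,"jaw":9.1},{"dx":-2.5,"dy":-2.9,"dz":0,"turn":0,"jaw":9.1},{"dx":-2.5,"dy":-2.9,"dz":0,"turn":0,"jaw":9.1},{"dx":-2.5,"dy":-2.9,"dz":0,"turn":0,"jaw":9.1},{"dx":-2.5,"dy":-2.9,"dz":0,"turn":0,"jaw":9.1}]'
python3 -m handwheel '[{"dx":-2.5,"dy":-2.9,"dz":0,"turn":0,"jaw":9.1},{"dx":-2.5,"dy":-2.9,"dz":0,"turn":0,"jaw":9.1},{"dx":-2.5,"dy":-2.9,"dz":0,"turn":0,"jaw":9.1},{"dx":-2.5,"dy":-2.9,"dz":0,"turn":0,"jaw":9.1},{"dx":-2.5,"dy":-2.9,"dz":0,"turn":0,"jaw":9.1}]'
```

```text
time_s: 0.52
tcp_pos: [0.2501, 0.4694, 0.3621]
orientation: [0.139, 0.99, -0.001, -0.0]
contact_force: [1.5, -0.1, 0.3]
width: 0.0909
grip_force: 0.0
time_s: 0.93
tcp_pos: [0.3302, 0.2954, 0.3621]
orientation: [0.139, 0.99, 0.0, -0.0]
contact_force: [1.4, -0.0, -0.3]
width: 0.0911
grip_force: 0.0
time_s: 1.35
tcp_pos: [0.4102, 0.1216, 0.3622]
orientation: [0.139, 0.99, 0.0, -0.0]
contact_force: [0.1, 0.0, 1.1]
width: 0.0914
grip_force: 0.0
```

```bash
python3 -m handwheel '[{"dx":-2.2,"dy":-3.2,"dz":0,"turn":0,"jaw":9.1},{"dx":-2.2,"dy":-3.2,"dz":0,"turn":0,"jaw":9.1},{"dx":-2.2,"dy":-3.2,"dz":0,"turn":0,"jaw":9.1},{"dx":-2.2,"dy":-3.2,"dz":0,"turn":0,"jaw":9.1},{"dx":-2.2,"dy":-3.2,"dz":0,"turn":0,"jaw":9.1}]'
python3 -m handwheel '[{"dx":-2.2,"dy":-3.2,"dz":0,"turn":0,"jaw":9.1},{"dx":-2.2,"dy":-3.2,"dz":0,"turn":0,"jaw":9.1},{"dx":-2.2,"dy":-3.2,"dz":0,"turn":0,"jaw":9.1},{"dx":-2.2,"dy":-3.2,"dz":0,"turn":0,"jaw":9.1},{"dx":-2.2,"dy":-3.2,"dz":0,"turn":0,"jaw":9.1}]'
python3 -m handwheel '[{"dx":0,"dy":0,"dz":0,"turn":0.12,"jaw":9.1},{"dx":0,"dy":0,"dz":0,"turn":0.12,"jaw":9.1},{"dx":0,"dy":0,"dz":0,"turn":0.12,"jaw":9.1},{"dx":0,"dy":0,"dz":0,"turn":0.12,"jaw":9.1},{"dx":0,"dy":0,"dz":0,"turn":0.12,"jaw":9.1}]'
python3 -m handwheel '[{"dx":0,"dy":0,"dz":0,"turn":0.12,"jaw":9.1},{"dx":0,"dy":0,"dz":0,"turn":0,"jaw":9.1},{"dx":0,"dy":0,"dz":0,"turn":0,"jaw":9.1},{"dx":0,"dy":0,"dz":0,"turn":0,"jaw":9.1},{"dx":0,"dy":0,"dz":0,"turn":0,"jaw":9.1}]'
python3 - <<'E'
from h import *
o=monitor.get_obs();im=capture("wrist");cv2.imwrite("pics/w1.png",im[:,:,::-1])
print(o["joints"],o["orientation"]);np.set_printoptions(precision=3,suppress=True)
for z in(.146,.19):print(proj("wrist",[.535,-.2495,z],o))
E
```

```text
time_s: 1.77
tcp_pos: [0.4715, -0.0624, 0.3621]
orientation: [0.139, 0.99, -0.0, -0.0]
contact_force: [0.8, -0.3, -0.0]
width: 0.0909
grip_force: 0.0
time_s: 2.18
tcp_pos: [0.5333, -0.2464, 0.3618]
orientation: [0.139, 0.99, 0.0, -0.0]
contact_force: [0.8, 1.0, 0.6]
width: 0.0906
grip_force: 0.0
time_s: 2.6
tcp_pos: [0.5328, -0.2447, 0.3615]
orientation: [0.429, 0.903, -0.0, -0.001]
contact_force: [1.1, -0.2, -0.1]
width: 0.0911
grip_force: 0.0
time_s: 3.02
tcp_pos: [0.5331, -0.2446, 0.3621]
orientation: [0.478, 0.878, 0.0, -0.0]
contact_force: [-0.4, 0.3, 0.5]
width: 0.0915
grip_force: 0.0
[ 0.07567872  0.30726884  0.38867864  1.65616435 -0.1232312   1.20263914
  1.06597105] [ 4.78207418e-01  8.78246917e-01  2.45153974e-05 -1.34858706e-04]
[255.535 178.084]
[255.493 189.544]
```

View pics/w1.png

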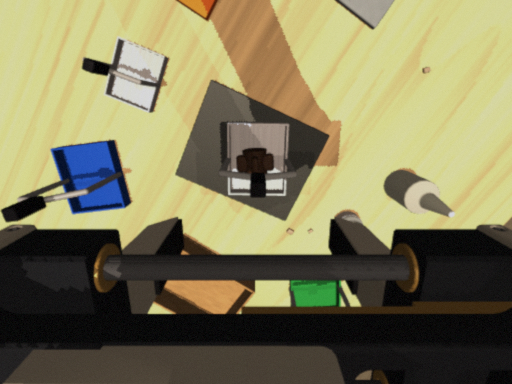

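The wrist view shows the chosen tray almost square to the image, with its black grip at (258,184). Measuring the grip blob and bail direction.

```bash
python3 - <<'E'
from h import *
np.set_printoptions(precision=4,suppress=True)
im=cv2.imread("pics/w1.png");o=monitor.get_obs()
k=(im[165:205,240:280].max(2)<25).astype(np.uint8)
n,l,st,c=cv2.connectedComponentsWithStats(k)
for i in range(1,n):
    if st[i][4]>20: print(st[i]+[240,165,0,0,0],c[i]+[240,165])
for row in range(170,200,3):
    x=np.where(im[row,240:280].max(1)<25)[0]; print(row,(x.min()+240,x.max()+240) if len(x) else None)
# tray outline: left/right extents of pale rim
P=[(229,122),(288,124),(286,195),(228,194)]
w=np.array([plane("wrist",p,.04,o)[:2] for p in P]);print(w,w.mean(0))
d=w[3]-w[2]+w[0]-w[1];print("y ang",np.degrees(np.arctan2(d[1],d[0])))
for q in((258,183),(258,190),(258,196)):print(plane("wrist",q,.19,o),plane("wrist",q,.168,o))
E
```

```text
[251 172  15  25 325] [257.6462 184.4369]
170 None
173 (np.int64(252), np.int64(263))
176 (np.int64(251), np.int64(264))
179 (np.int64(251), np.int64(264))
182 (np.int64(252), np.int64(264))
185 (np.int64(252), np.int64(264))
188 (np.int64(252), np.int64(264))
191 (np.int64(251), np.int64(265))
194 (np.int64(251), np.int64(264))
197 None
[[ 0.4724 -0.2234]
 [ 0.546  -0.1795]
 [ 0.6052 -0.2707]
 [ 0.528  -0.3184]] [ 0.5379 -0.248 ]
y ang -148.72288741044488
[ 0.5334 -0.2425  0.19  ] [ 0.537  -0.2477  0.168 ]
[ 0.5374 -0.2486  0.19  ] [ 0.5413 -0.2543  0.168 ]
[ 0.5408 -0.2539  0.19  ] [ 0.545 -0.26   0.168]
```

```bash
python3 -m handwheel '[{"dx":-0.6,"dy":0.1,"dz":2,"turn":0.02,"jaw":9.1},{"dx":0,"dy":0,"dz":3,"turn":0,"jaw":9.1},{"dx":0,"dy":0,"dz":3,"turn":0,"jaw":9.1},{"dx":0,"dy":0,"dz":3,"turn":0,"jaw":9.1},{"dx":0,"dy":0,"dz":1.7,"turn":0,"jaw":9.1}]'
python3 -m handwheel '[{"dx":0,"dy":0,"dz":0.9,"turn":0,"jaw":9.1},{"dx":0,"dy":0,"dz":0,"turn":0,"jaw":5},{"dx":0,"dy":0,"dz":0,"turn":0,"jaw":3},{"dx":0,"dy":0,"dz":0,"turn":0,"jaw":3},{"dx":0,"dy":0,"dz":0,"turn":0,"jaw":2.5}]'
python3 - <<'E'
from h import *
o=monitor.get_obs();cv2.imwrite("pics/w2.png",capture("wrist")[:,:,::-1])
s=capture("side")[170:310,210:350,::-1]
a=cv2.imread("pics/w2.png");b=cv2.resize(s,(384,384))
cv2.imwrite("pics/w2.png",np.hstack([a,b])[:,:896][:, 110:896]);print(o["tcp_pos"])
E
```

```text
time_s: 3.48
tcp_pos: [0.5358, -0.2485, 0.2319]
orientation: [0.487, 0.873, -0.0, -0.002]
contact_force: [-0.2, -0.3, -0.5]
width: 0.0913
grip_force: 0.0
time_s: 3.9
tcp_pos: [0.5382, -0.2497, 0.228]
orientation: [0.488, 0.873, 0.0, 0.002]
contact_force: [-0.3, 0.3, 0.3]
width: 0.0688
grip_force: 0.0
[ 0.53823277 -0.24973139  0.22797579]
```

View pics/w2.png

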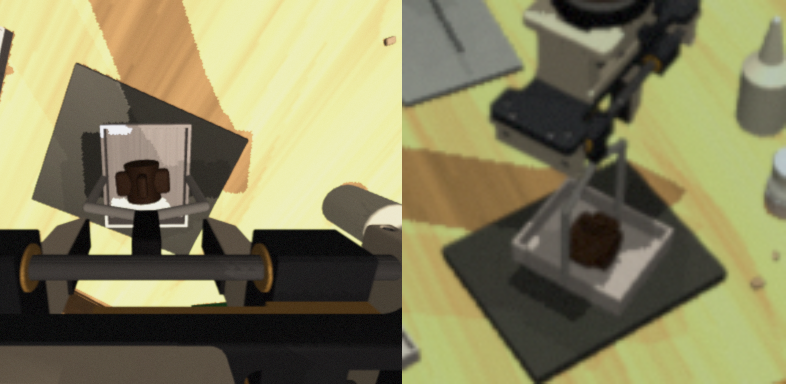

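The grip is between the fingers: in the crop it is at (147,235), with fingers at (65,245) and (228,245). Closing.

```bash
python3 -m handwheel '[{"dx":0,"dy":0,"dz":0.3,"turn":0,"jaw":2.5},{"dx":0,"dy":0,"dz":0,"turn":0,"jaw":2},{"dx":0,"dy":0,"dz":0,"turn":0,"jaw":1},{"dx":0,"dy":0,"dz":0,"turn":0,"jaw":0},{"dx":0,"dy":0,"dz":0,"turn":0,"jaw":0}]'
python3 -m handwheel '[{"dx":0,"dy":0,"dz":0,"turn":0,"jaw":0},{"dx":0,"dy":0,"dz":0,"turn":0,"jaw":0},{"dx":0,"dy":0,"dz":0,"turn":0,"jaw":0},{"dx":0,"dy":0,"dz":0,"turn":0,"jaw":0},{"dx":0,"dy":0,"dz":0,"turn":0,"jaw":0}]'
python3 -m handwheel '[{"dx":0,"dy":0,"dz":0,"turn":0,"jaw":0},{"dx":0,"dy":0,"dz":0,"turn":0,"jaw":0},{"dx":0,"dy":0,"dz":0,"turn":0,"jaw":0},{"dx":0,"dy":0,"dz":0,"turn":0,"jaw":0},{"dx":0,"dy":0,"dz":0,"turn":0,"jaw":0}]'
```

```text
time_s: 4.42
tcp_pos: [0.5372, -0.2492, 0.2232]
orientation: [0.488, 0.873, -0.0, -0.0]
contact_force: [0.1, -0.5, 0.9]
width: 0.0279
grip_force: 0.0
time_s: 4.83
tcp_pos: [0.5373, -0.2491, 0.2231]
orientation: [0.488, 0.873, 0.0, -0.0]
contact_force: [0.7, -0.0, -1.3]
width: 0.0159
grip_force: 30.0
time_s: 5.25
tcp_pos: [0.5372, -0.2491, 0.2231]
orientation: [0.488, 0.873, 0.0, -0.0]
contact_force: [0.8, 0.8, -2.6]
width: 0.0159
grip_force: 30.0
```

```bash
python3 -m handwheel '[{"dx":0,"dy":0,"dz":-0.2,"turn":0,"jaw":0},{"dx":0,"dy":0,"dz":-0.5,"turn":0,"jaw":0},{"dx":0,"dy":0,"dz":-0.9,"turn":0,"jaw":0},{"dx":0,"dy":0,"dz":-1.2,"turn":0,"jaw":0},{"dx":0,"dy":0,"dz":-1.4,"turn":0,"jaw":0}]'
python3 -m handwheel '[{"dx":0,"dy":0,"dz":-1.4,"turn":0,"jaw":0},{"dx":0,"dy":0,"dz":-1.4,"turn":0,"jaw":0},{"dx":0,"dy":0,"dz":-1.4,"turn":0,"jaw":0},{"dx":0,"dy":0,"dz":-1.2,"turn":0,"jaw":0},{"dx":0,"dy":0,"dz":-0.7,"turn":0,"jaw":0}]'
python3 -m handwheel '[{"dx":0,"dy":0,"dz":-0.3,"turn":0.02,"jaw":0},{"dx":0,"dy":0,"dz":0,"turn":0.06,"jaw":0},{"dx":0,"dy":0,"dz":0,"turn":0.08,"jaw":0},{"dx":0,"dy":0,"dz":0,"turn":0.08,"jaw":0},{"dx":0,"dy":0,"dz":0,"turn":0.08,"jaw":0}]'
python3 -m handwheel '[{"dx":0,"dy":0,"dz":0,"turn":0.08,"jaw":0},{"dx":0,"dy":0,"dz":0,"turn":0.08,"jaw":0},{"dx":0,"dy":0,"dz":0,"turn":0.05,"jaw":0},{"dx":0,"dy":0,"dz":0,"turn":0.02,"jaw":0},{"dx":0,"dy":0,"dz":0,"turn":0,"jaw":0}]'
```

```text
time_s: 5.67
tcp_pos: [0.5368, -0.2493, 0.266]
orientation: [0.488, 0.873, -0.0, -0.0]
contact_force: [-0.6, -0.4, -3.6]
width: 0.0155
grip_force: 30.0
time_s: 6.08
tcp_pos: [0.5377, -0.2497, 0.3289]
orientation: [0.488, 0.873, 0.0, 0.002]
contact_force: [0.9, -0.0, -3.8]
width: 0.0161
grip_force: 30.0
time_s: 6.5
tcp_pos: [0.5368, -0.2491, 0.3287]
orientation: [0.623, 0.782, -0.0, -0.001]
contact_force: [1.3, -0.5, -4.0]
width: 0.0156
grip_force: 30.0
time_s: 6.92
tcp_pos: [0.537, -0.249, 0.3287]
orientation: [0.707, 0.707, -0.0, -0.0]
contact_force: [-0.4, 0.7, -3.5]
width: 0.0158
grip_force: 30.0
```

```bash
python3 -m handwheel '[{"dx":0.5,"dy":-0.1,"dz":0,"turn":0,"jaw":0},{"dx":1.2,"dy":-0.2,"dz":0,"turn":0,"jaw":0},{"dx":1.9,"dy":-0.3,"dz":0,"turn":0,"jaw":0},{"dx":2.2,"dy":-0.3,"dz":0,"turn":0,"jaw":0},{"dx":2.2,"dy":-0.3,"dz":0,"turn":0,"jaw":0}]'
python3 -m handwheel '[{"dx":2.2,"dy":-0.3,"dz":0,"turn":0,"jaw":0},{"dx":2.2,"dy":-0.3,"dz":0,"turn":0,"jaw":0},{"dx":2.2,"dy":-0.3,"dz":0,"turn":0,"jaw":0},{"dx":2.2,"dy":-0.2,"dz":0,"turn":0,"jaw":0},{"dx":1.9,"dy":-0.2,"dz":0,"turn":0,"jaw":0}]'
python3 -m handwheel '[{"dx":1.5,"dy":-0.2,"dz":0,"turn":0,"jaw":0},{"dx":0.9,"dy":0,"dz":0,"turn":0,"jaw":0},{"dx":0.3,"dy":0,"dz":0,"turn":0,"jaw":0},{"dx":0,"dy":0,"dz":0,"turn":0,"jaw":0},{"dx":0,"dy":0,"dz":0,"turn":0,"jaw":0}]'
python3 - <<'E'
from h import *
o=monitor.get_obs()
cv2.imwrite("pics/s3.png",capture("side")[:,:,::-1]);cv2.imwrite("pics/w3.png",capture("wrist")[:,:,::-1])
s=cv2.resize(cv2.imread("pics/s3.png")[90:240,170:320],(400,400),interpolation=cv2.INTER_CUBIC)
w=cv2.resize(cv2.imread("pics/w3.png"),(400,300));w=cv2.copyMakeBorder(w,0,100,0,0,0)
cv2.imwrite("pics/c3.png",np.hstack([s,w]))
E
```

```text
time_s: 7.33
tcp_pos: [0.5245, -0.1675, 0.3291]
orientation: [0.707, 0.708, 0.0, -0.0]
contact_force: [0.2, 0.9, -4.3]
width: 0.0159
grip_force: 30.0
time_s: 7.75
tcp_pos: [0.5113, -0.0594, 0.3293]
orientation: [0.706, 0.708, 0.0, -0.0]
contact_force: [0.3, 0.3, -3.4]
width: 0.0159
grip_force: 30.0
time_s: 8.17
tcp_pos: [0.51, -0.036, 0.3293]
orientation: [0.707, 0.707, -0.0, 0.0]
contact_force: [0.6, -0.7, -4.3]
width: 0.0159
grip_force: 30.0
```

View pics/c3.png

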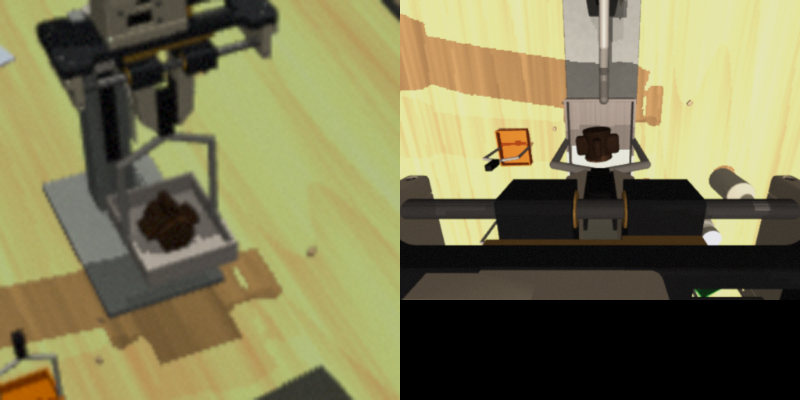

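The wrist crop shows the hook wire coming down the image to its free end at (603,98), with the tray centred under it. The side crop shows the tray held level in front of the balance. Measuring the hook from the wrist view.

```bash
python3 - <<'E'
from h import *
np.set_printoptions(precision=4,suppress=True)
im=cv2.imread("pics/w3.png");o=monitor.get_obs()
g=im.astype(int)
for row in (5,30,60,80,95,105,115,120,124,127,130,133,136):print(row,g[row,244:276].mean(1).astype(int).tolist())
for q in((258,20),(260,80),(260,125)):print(q,plane("wrist",q,.229,o))
print("pred end",proj("wrist",[.5095,.0244,.229],o),"seat",proj("wrist",[.5097,.0424,.215],o))
print("bail peak",proj("wrist",[o["tcp_pos"][0],o["tcp_pos"][1],o["tcp_pos"][2]-.082],o))
E
```

```text
5 [38, 41, 41, 41, 40, 39, 35, 24, 12, 18, 64, 122, 162, 181, 197, 209, 218, 222, 214, 202, 188, 174, 153, 107, 56, 36, 30, 32, 33, 31, 34, 35]
30 [184, 182, 171, 168, 166, 165, 167, 163, 166, 160, 131, 132, 159, 185, 198, 210, 221, 224, 212, 200, 188, 173, 147, 106, 84, 86, 92, 98, 141, 158, 164, 164]
60 [184, 185, 187, 183, 189, 187, 187, 189, 188, 186, 152, 131, 150, 172, 188, 201, 211, 211, 203, 189, 176, 160, 132, 95, 95, 102, 111, 160, 183, 181, 181, 181]
80 [113, 119, 112, 117, 113, 118, 165, 183, 186, 184, 147, 112, 126, 140, 152, 160, 163, 163, 156, 150, 141, 123, 95, 88, 101, 107, 108, 111, 112, 114, 115, 116]
95 [105, 102, 107, 105, 104, 104, 106, 104, 105, 106, 94, 82, 82, 88, 95, 98, 100, 102, 98, 96, 96, 90, 87, 90, 100, 108, 108, 108, 105, 108, 107, 107]
105 [106, 104, 106, 106, 105, 107, 104, 106, 108, 102, 94, 81, 87, 97, 107, 110, 110, 111, 110, 107, 96, 94, 93, 90, 101, 105, 108, 107, 106, 110, 109, 106]
115 [110, 106, 108, 109, 108, 108, 107, 108, 107, 107, 96, 79, 82, 97, 102, 108, 108, 110, 109, 102, 100, 89, 82, 95, 107, 110, 109, 112, 109, 109, 107, 108]
120 [
[... 438 characters left out ...]
46, 144, 143, 147, 146]
130 [151, 155, 155, 155, 156, 153, 151, 153, 156, 155, 151, 122, 90, 93, 106, 111, 113, 115, 113, 108, 101, 107, 131, 148, 153, 155, 156, 157, 158, 156, 155, 156]
133 [156, 158, 163, 162, 160, 157, 151, 156, 163, 160, 159, 159, 155, 138, 122, 116, 117, 114, 124, 126, 144, 154, 155, 160, 161, 160, 160, 162, 163, 162, 162, 159]
136 [156, 159, 162, 161, 162, 157, 153, 159, 163, 162, 158, 159, 160, 154, 158, 163, 162, 160, 159, 159, 158, 156, 155, 158, 158, 161, 161, 164, 162, 163, 157, 159]
(258, 20) [0.5112 0.0888 0.229 ]
(260, 80) [0.5125 0.0545 0.229 ]
(260, 125) [0.5126 0.026  0.229 ]
pred end [255.4682 127.4048] seat [255.7025  99.7655]
bail peak [256.4693 221.4865]
```

```bash
python3 -m handwheel '[{"dx":0.3,"dy":0.1,"dz":0,"turn":0,"jaw":0},{"dx":0.7,"dy":0.1,"dz":0,"turn":0,"jaw":0},{"dx":1.0,"dy":0,"dz":0,"turn":0,"jaw":0},{"dx":1.0,"dy":0,"dz":0,"turn":0,"jaw":0},{"dx":1.0,"dy":0,"dz":0,"turn":0,"jaw":0}]'
python3 -m handwheel '[{"dx":1.0,"dy":0,"dz":0,"turn":0,"jaw":0},{"dx":1.0,"dy":0,"dz":0,"turn":0,"jaw":0},{"dx":0.9,"dy":0,"dz":0,"turn":0,"jaw":0},{"dx":0.6,"dy":0,"dz":0,"turn":0,"jaw":0},{"dx":0.3,"dy":0,"dz":0,"turn":0,"jaw":0}]'
python3 -m handwheel '[{"dx":0,"dy":0,"dz":0.2,"turn":0,"jaw":0},{"dx":0,"dy":0,"dz":0.3,"turn":0,"jaw":0},{"dx":0,"dy":0,"dz":0.3,"turn":0,"jaw":0},{"dx":0,"dy":0,"dz":0.3,"turn":0,"jaw":0},{"dx":0,"dy":0,"dz":0.2,"turn":0,"jaw":0}]'
cat >> h.py <<'E'
def force(n=20):
    F=[]
    for i in range(n):
        F.append(np.r_[monitor.get_obs()["contact_force"],monitor.get_obs()["wrist_torque"]]);im=capture("side")
    F=np.array(F);o=monitor.get_obs();print("t",round(o["time_s"],2),"tcp",np.round(o["tcp_pos"],4),"F",F.mean(0).round(3),"sem",(F.std(0)/n**.5).round(3));return im
E
python3 - <<'E'
from h import *
s=force(15)
cv2.imwrite("pics/s4.png",s[:,:,::-1]);cv2.imwrite("pics/w4.png",capture("wrist")[:,:,::-1])
s=cv2.resize(cv2.imread("pics/s4.png")[80:200,160:280],(400,400),interpolation=cv2.INTER_CUBIC)
w=cv2.resize(cv2.imread("pics/w4.png"),(400,300));w=cv2.copyMakeBorder(w,0,100,0,0,0)
cv2.imwrite("pics/c4.png",np.hstack([s,w]))
E
```

```text
time_s: 8.68
tcp_pos: [0.5119, 0.0063, 0.3291]
orientation: [0.706, 0.708, 0.0, -0.0]
contact_force: [0.2, -0.1, -3.3]
width: 0.0159
grip_force: 30.0
time_s: 9.1
tcp_pos: [0.5119, 0.0443, 0.3292]
orientation: [0.706, 0.708, 0.0, -0.0]
contact_force: [0.4, -0.1, -3.3]
width: 0.0157
grip_force: 30.0
time_s: 9.52
tcp_pos: [0.5117, 0.0421, 0.3156]
orientation: [0.707, 0.707, -0.0, -0.0]
contact_force: [-0.1, -0.4, -3.1]
width: 0.0159
grip_force: 30.0
t 10.27 tcp [0.5119 0.0428 0.3162] F [ 0.087  0.102 -3.96  -0.082  0.038  0.015] sem [0.079 0.166 0.156 0.008 0.006 0.007]
```

View pics/c4.png

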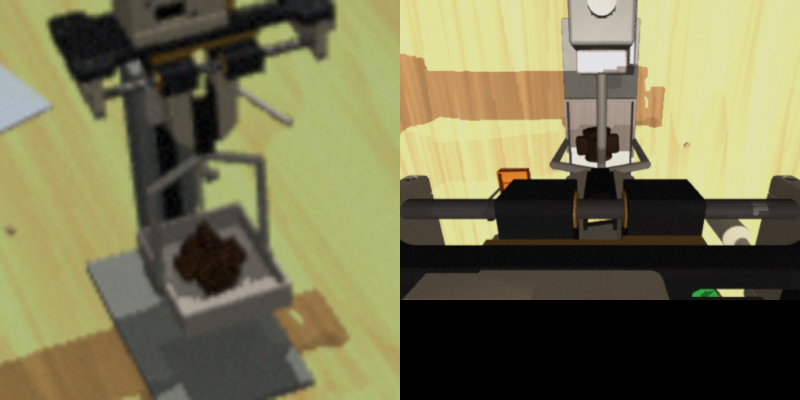

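The side crop shows the hook's free end at (212,175), inside the bail and just under its peak at (205,157). The wrist crop shows the hook arm centred over the tray. Lowering slowly.

```bash
python3 -m handwheel '[{"dx":0,"dy":0,"dz":0.1,"turn":0,"jaw":0},{"dx":0,"dy":0,"dz":0.2,"turn":0,"jaw":0},{"dx":0,"dy":0,"dz":0.2,"turn":0,"jaw":0},{"dx":0,"dy":0,"dz":0.2,"turn":0,"jaw":0},{"dx":0,"dy":0,"dz":0.2,"turn":0,"jaw":0}]'
python3 -m handwheel '[{"dx":0,"dy":0,"dz":0.2,"turn":0,"jaw":0},{"dx":0,"dy":0,"dz":0.2,"turn":0,"jaw":0},{"dx":0,"dy":0,"dz":0.2,"turn":0,"jaw":0},{"dx":0,"dy":0,"dz":0.2,"turn":0,"jaw":0},{"dx":0,"dy":0,"dz":0.2,"turn":0,"jaw":0}]'
python3 -m handwheel '[{"dx":0,"dy":0,"dz":0.1,"turn":0,"jaw":0},{"dx":0,"dy":0,"dz":0,"turn":0,"jaw":0},{"dx":0,"dy":0,"dz":0,"turn":0,"jaw":0},{"dx":0,"dy":0,"dz":0,"turn":0,"jaw":0},{"dx":0,"dy":0,"dz":0,"turn":0,"jaw":0}]'
python3 - <<'E'
from h import *
s=force(15);cv2.imwrite("pics/s5.png",s[:,:,::-1])
E
```

```text
time_s: 10.73
tcp_pos: [0.5118, 0.0427, 0.3069]
orientation: [0.707, 0.707, -0.0, -0.0]
contact_force: [-0.8, -0.1, -3.6]
width: 0.0161
grip_force: 30.0
time_s: 11.15
tcp_pos: [0.512, 0.0428, 0.2971]
orientation: [0.707, 0.707, 0.0, 0.0]
contact_force: [-0.7, 0.5, -2.7]
width: 0.0158
grip_force: 30.0
time_s: 11.57
tcp_pos: [0.512, 0.0427, 0.2963]
orientation: [0.707, 0.707, 0.0, 0.0]
contact_force: [0.8, -0.1, -2.4]
width: 0.0162
grip_force: 30.0
t 12.32 tcp [0.5119 0.0427 0.2962] F [-0.051  0.01  -2.047 -0.101  0.087  0.006] sem [0.131 0.105 0.106 0.006 0.011 0.008]
```

```bash
python3 -m handwheel '[{"dx":0,"dy":0,"dz":0.1,"turn":0,"jaw":0},{"dx":0,"dy":0,"dz":0.2,"turn":0,"jaw":0},{"dx":0,"dy":0,"dz":0.2,"turn":0,"jaw":0},{"dx":0,"dy":0,"dz":0.2,"turn":0,"jaw":0},{"dx":0,"dy":0,"dz":0.2,"turn":0,"jaw":0}]'
python3 -m handwheel '[{"dx":0,"dy":0,"dz":0.2,"turn":0,"jaw":0},{"dx":0,"dy":0,"dz":0.2,"turn":0,"jaw":0},{"dx":0,"dy":0,"dz":0.1,"turn":0,"jaw":0},{"dx":0,"dy":0,"dz":0,"turn":0,"jaw":0},{"dx":0,"dy":0,"dz":0,"turn":0,"jaw":0}]'
python3 - <<'E'
from h import *
s=force(30);cv2.imwrite("pics/s6.png",s[:,:,::-1])
E
```

```text
time_s: 12.73
tcp_pos: [0.5121, 0.0427, 0.2871]
orientation: [0.707, 0.707, 0.0, 0.0]
contact_force: [-0.2, -0.8, -0.9]
width: 0.016
grip_force: 30.0
time_s: 13.15
tcp_pos: [0.512, 0.0427, 0.2823]
orientation: [0.707, 0.707, 0.0, 0.0]
contact_force: [-0.1, 0.1, -0.8]
width: 0.0162
grip_force: 30.0
t 14.65 tcp [0.512  0.0427 0.2822] F [ 0.579 -0.076 -0.698 -0.097 -0.121 -0.007] sem [0.1   0.087 0.074 0.005 0.011 0.005]
```

```bash
python3 -m handwheel '[{"dx":0,"dy":0.05,"dz":0.1,"turn":0,"jaw":0},{"dx":0,"dy":0.05,"dz":0.1,"turn":0,"jaw":0},{"dx":0,"dy":0,"dz":0.1,"turn":0,"jaw":0},{"dx":0,"dy":0,"dz":0,"turn":0,"jaw":0},{"dx":0,"dy":0,"dz":0,"turn":0,"jaw":0}]'
python3 - <<'E'
from h import *
s=force(30);cv2.imwrite("pics/s7.png",s[:,:,::-1])
cv2.imwrite("pics/w7.png",capture("wrist")[:,:,::-1])
s=cv2.resize(cv2.imread("pics/s7.png")[80:200,160:280],(400,400),interpolation=cv2.INTER_CUBIC)
w=cv2.resize(cv2.imread("pics/w7.png"),(400,300));w=cv2.copyMakeBorder(w,0,100,0,0,0)
cv2.imwrite("pics/c7.png",np.hstack([s,w]))
E
```

```text
time_s: 15.07
tcp_pos: [0.5127, 0.0428, 0.279]
orientation: [0.707, 0.707, -0.0, -0.0]
contact_force: [0.6, 0.0, 0.7]
width: 0.0157
grip_force: 30.0
t 16.57 tcp [0.5129 0.0428 0.2792] F [-0.952  0.14  -0.234 -0.055  0.262 -0.004] sem [0.095 0.104 0.094 0.005 0.008 0.006]
```

View pics/c7.png

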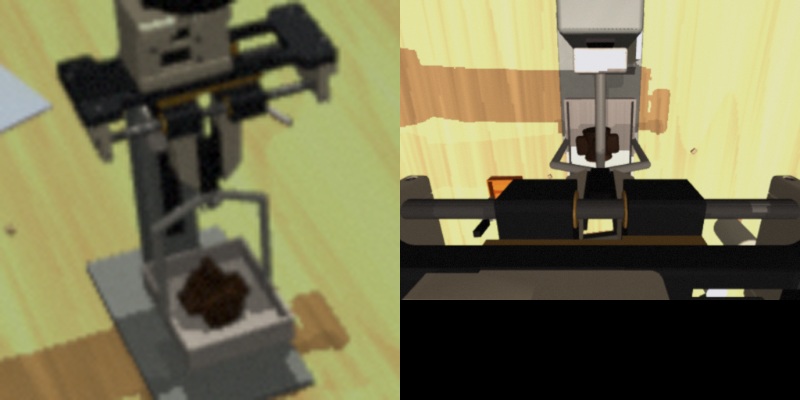

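The side crop shows the bail peak on the hook at (212,203), with the pointer drawn down and the tray level. Easing out the sideways force and going a little lower.

```bash
python3 -m handwheel '[{"dx":0,"dy":-0.03,"dz":0.1,"turn":0,"jaw":0},{"dx":0,"dy":-0.03,"dz":0.1,"turn":0,"jaw":0},{"dx":0,"dy":0,"dz":0,"turn":0,"jaw":0},{"dx":0,"dy":0,"dz":0,"turn":0,"jaw":0},{"dx":0,"dy":0,"dz":0,"turn":0,"jaw":0}]'
python3 - <<'E'
from h import *
s=force(50)
E
```

```text
time_s: 17.03
tcp_pos: [0.5127, 0.0428, 0.2774]
orientation: [0.707, 0.707, 0.0, 0.0]
contact_force: [0.4, 0.6, -0.1]
width: 0.0157
grip_force: 30.0
t 19.53 tcp [0.5124 0.0427 0.2772] F [ 2.738  0.113 -0.046 -0.048 -0.649 -0.006] sem [0.154 0.066 0.062 0.004 0.032 0.004]
```

```bash
python3 -m handwheel '[{"dx":0,"dy":0.02,"dz":0,"turn":0,"jaw":0},{"dx":0,"dy":0.02,"dz":0,"turn":0,"jaw":0},{"dx":0,"dy":0,"dz":0,"turn":0,"jaw":0},{"dx":0,"dy":0,"dz":0,"turn":0,"jaw":0},{"dx":0,"dy":0,"dz":0,"turn":0,"jaw":0}]'
python3 - <<'E'
from h import *
for i in range(5): force(4)
E
```

```text
time_s: 19.95
tcp_pos: [0.5125, 0.0427, 0.2771]
orientation: [0.707, 0.707, -0.0, -0.0]
contact_force: [2.7, 0.5, 1.2]
width: 0.0155
grip_force: 30.0
t 20.15 tcp [0.5126 0.0427 0.2771] F [ 3.031  0.389  0.299 -0.023 -0.665 -0.028] sem [0.149 0.147 0.27  0.005 0.022 0.022]
t 20.35 tcp [0.5126 0.0427 0.2771] F [ 2.584  0.67  -0.016 -0.06  -0.618 -0.02 ] sem [0.12  0.162 0.232 0.017 0.019 0.015]
t 20.55 tcp [0.5126 0.0428 0.2771] F [ 2.39   0.505 -0.288  0.012 -0.597  0.023] sem [0.182 0.475 0.118 0.01  0.006 0.011]
t 20.75 tcp [0.5126 0.0428 0.2771] F [ 2.961  0.279  0.155 -0.044 -0.522  0.024] sem [0.374 0.353 0.11  0.006 0.008 0.006]
t 20.95 tcp [0.5126 0.0427 0.2772] F [ 1.939 -0.013 -0.104 -0.018 -0.51   0.007] sem [0.098 0.129 0.15  0.009 0.007 0.017]
```

```bash
S='[{"dx":0,"dy":0,"dz":0,"turn":0,"jaw":0},{"dx":0,"dy":0,"dz":0,"turn":0,"jaw":0}]'
q(){ python3 -c 'from h import *;o=monitor.get_obs();print(round(o["time_s"],2),np.round(o["tcp_pos"],4),np.round(o["contact_force"],2),np.round(o["wrist_torque"],3))'; }
python3 -m handwheel '[{"dx":0,"dy":0.02,"dz":0,"turn":0,"jaw":0},{"dx":0,"dy":0,"dz":0,"turn":0,"jaw":0},{"dx":0,"dy":0,"dz":0,"turn":0,"jaw":0},{"dx":0,"dy":0,"dz":0,"turn":0,"jaw":0},{"dx":0,"dy":0,"dz":0,"turn":0,"jaw":0}]' >/dev/null;q
python3 -m handwheel '[{"dx":0,"dy":0,"dz":0,"turn":0,"jaw":0},{"dx":0,"dy":0,"dz":0,"turn":0,"jaw":0},{"dx":0,"dy":0,"dz":0,"turn":0,"jaw":0},{"dx":0,"dy":0,"dz":0,"turn":0,"jaw":0},{"dx":0,"dy":0,"dz":0,"turn":0,"jaw":0}]' >/dev/null;q
python3 -m handwheel '[{"dx":0,"dy":0,"dz":0,"turn":0,"jaw":0},{"dx":0,"dy":0,"dz":0,"turn":0,"jaw":0},{"dx":0,"dy":0,"dz":0,"turn":0,"jaw":0},{"dx":0,"dy":0,"dz":0,"turn":0,"jaw":0},{"dx":0,"dy":0,"dz":0,"turn":0,"jaw":0}]' >/dev/null;q
python3 -m handwheel '[{"dx":0,"dy":0,"dz":0,"turn":0,"jaw":0},{"dx":0,"dy":0,"dz":0,"turn":0,"jaw":0},{"dx":0,"dy":0,"dz":0,"turn":0,"jaw":0},{"dx":0,"dy":0,"dz":0,"turn":0,"jaw":0},{"dx":0,"dy":0,"dz":0,"turn":0,"jaw":0}]' >/dev/null;q
```

```text
21.37 [0.5127 0.0427 0.2771] [1.73 0.81 0.15] [ 0.038 -0.238  0.018]
21.78 [0.5128 0.0427 0.2771] [ 1.41 -0.07  0.7 ] [-0.049 -0.203 -0.001]
22.2 [0.5128 0.0428 0.2772] [ 0.13  0.24 -0.27] [-0.026 -0.054  0.038]
22.62 [0.5129 0.0427 0.2772] [-0.27  0.26  0.54] [-0.037  0.003 -0.004]
```

```bash
q(){ python3 -c 'from h import *;o=monitor.get_obs();print(round(o["time_s"],2),np.round(o["tcp_pos"],4),np.round(o["contact_force"],2),np.round(o["wrist_torque"],3),o["width"],o["grip_force"])'; }
python3 -m handwheel '[{"dx":0,"dy":0,"dz":0.05,"turn":0,"jaw":0},{"dx":0,"dy":0,"dz":0,"turn":0,"jaw":0},{"dx":0,"dy":0,"dz":0,"turn":0,"jaw":0},{"dx":0,"dy":0,"dz":0,"turn":0,"jaw":0},{"dx":0,"dy":0,"dz":0,"turn":0,"jaw":0}]' >/dev/null;q
python3 -m handwheel '[{"dx":0,"dy":0,"dz":0,"turn":0,"jaw":0},{"dx":0,"dy":0,"dz":0,"turn":0,"jaw":0},{"dx":0,"dy":0,"dz":0,"turn":0,"jaw":0},{"dx":0,"dy":0,"dz":0,"turn":0,"jaw":0},{"dx":0,"dy":0,"dz":0,"turn":0,"jaw":0}]' >/dev/null;q
python3 -m handwheel '[{"dx":0,"dy":0,"dz":0,"turn":0,"jaw":0},{"dx":0,"dy":0,"dz":0,"turn":0,"jaw":0},{"dx":0,"dy":0,"dz":0,"turn":0,"jaw":0},{"dx":0,"dy":0,"dz":0,"turn":0,"jaw":0},{"dx":0,"dy":0,"dz":0,"turn":0,"jaw":0}]' >/dev/null;q
```

```text
23.03 [0.5129 0.0428 0.2767] [ 0.08  0.33 -0.68] [-0.038  0.041  0.061] 0.015431986071670394 29.997644126415253
23.45 [0.5129 0.0427 0.2767] [ 0.26  0.2  -0.09] [-0.029  0.091 -0.034] 0.015836070072604434 29.997729063034058
23.87 [0.5129 0.0428 0.2767] [-0.05  0.23  0.29] [-0.051  0.113  0.021] 0.015705688821270023 29.997848868370056
```

Sideways and vertical forces are both near zero, so I release now.

```bash
python3 -m handwheel '[{"dx":0,"dy":0,"dz":0,"turn":0,"jaw":1.6},{"dx":0,"dy":0,"dz":0,"turn":0,"jaw":1.8},{"dx":0,"dy":0,"dz":0,"turn":0,"jaw":2.2},{"dx":0,"dy":0,"dz":0,"turn":0,"jaw":3},{"dx":0,"dy":0,"dz":0,"turn":0,"jaw":4}]'
python3 -m handwheel '[{"dx":0,"dy":0,"dz":0,"turn":0,"jaw":6},{"dx":0,"dy":0,"dz":0,"turn":0,"jaw":6},{"dx":0,"dy":0,"dz":0,"turn":0,"jaw":6},{"dx":0,"dy":0,"dz":0,"turn":0,"jaw":6},{"dx":0,"dy":0,"dz":0,"turn":0,"jaw":6}]'
python3 - <<'E'
from h import *
o=monitor.get_obs()
cv2.imwrite("pics/s8.png",capture("side")[:,:,::-1]);cv2.imwrite("pics/w8.png",capture("wrist")[:,:,::-1])
s=cv2.resize(cv2.imread("pics/s8.png")[80:200,160:280],(400,400),interpolation=cv2.INTER_CUBIC)
w=cv2.resize(cv2.imread("pics/w8.png"),(400,300));w=cv2.copyMakeBorder(w,0,100,0,0,0)
cv2.imwrite("pics/c8.png",np.hstack([s,w]))
E
```

```text
time_s: 24.28
tcp_pos: [0.513, 0.0427, 0.2767]
orientation: [0.707, 0.707, 0.0, 0.0]
contact_force: [0.1, 0.1, -0.4]
width: 0.0308
grip_force: 0.0
time_s: 24.7
tcp_pos: [0.5129, 0.0427, 0.2767]
orientation: [0.707, 0.707, 0.0, -0.0]
contact_force: [0.7, 0.1, 0.6]
width: 0.0591
grip_force: 0.0
```

View pics/c8.png

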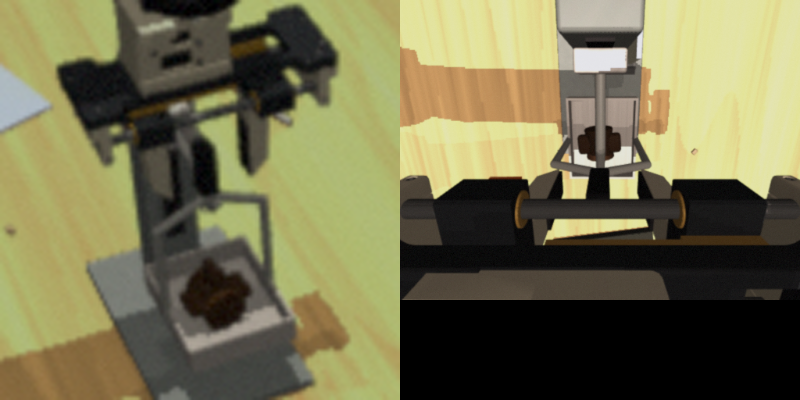

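The tray hangs by its peak at (212,205), almost where it was before release, and the fingers are well clear of the grip. Withdrawing straight up.

```bash
python3 -m handwheel '[{"dx":0,"dy":0,"dz":-0.5,"turn":0,"jaw":6},{"dx":0,"dy":0,"dz":-1,"turn":0,"jaw":6},{"dx":0,"dy":0,"dz":-1.5,"turn":0,"jaw":6},{"dx":0,"dy":0,"dz":-2,"turn":0,"jaw":6},{"dx":0,"dy":0,"dz":-2,"turn":0,"jaw":6}]' >/dev/null
python3 -m handwheel '[{"dx":0,"dy":0,"dz":-2,"turn":0,"jaw":6},{"dx":0,"dy":0,"dz":-1.5,"turn":0,"jaw":6},{"dx":0,"dy":0,"dz":-1,"turn":0,"jaw":6},{"dx":0,"dy":0,"dz":-0.5,"turn":0,"jaw":6},{"dx":0,"dy":0,"dz":0,"turn":0,"jaw":6}]'
python3 -m handwheel '[{"dx":0,"dy":0,"dz":0,"turn":0,"jaw":6},{"dx":0,"dy":0,"dz":0,"turn":0,"jaw":6},{"dx":0,"dy":0,"dz":0,"turn":0,"jaw":6},{"dx":0,"dy":0,"dz":0,"turn":0,"jaw":6},{"dx":0,"dy":0,"dz":0,"turn":0,"jaw":6}]' >/dev/null
python3 - <<'E'
from h import *
S=[capture("side").astype(int)]
for i in range(10):S.append(capture("side").astype(int))
C=np.s_[100:200,180:280]
print([round(float(np.abs(a[C]-S[0][C]).mean()),2) for a in S[1:]])
cv2.imwrite("pics/s9.png",cv2.resize(S[-1].astype(np.uint8)[80:200,160:280,::-1],(480,480),interpolation=cv2.INTER_CUBIC))
E
```

```text
time_s: 25.63
tcp_pos: [0.5133, 0.0427, 0.398]
orientation: [0.707, 0.707, 0.001, 0.001]
contact_force: [-0.4, 0.0, 0.2]
width: 0.06
grip_force: 0.0
[1.55, 1.57, 1.58, 1.58, 1.59, 1.59, 1.59, 1.6, 1.58, 1.61]
```

View pics/s9.png

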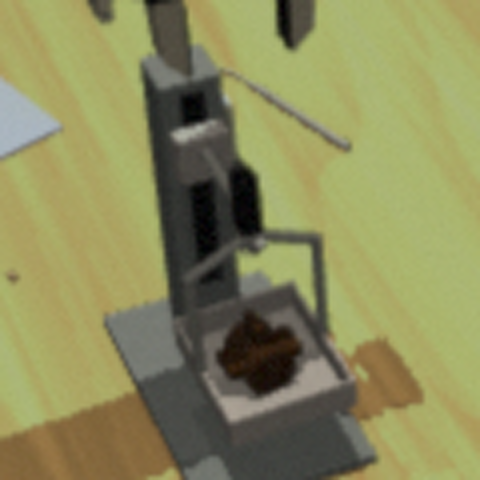

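The tray hangs level and still on the hook, with the bail peak at (255,242), the fossil inside and the gripper clear above. Handing in.

```bash
python3 -c 'from plant import r;print(r.finish_job())'
```

```text
the job is handed in; nothing more can be done
None
```

The loaded tray was hung on the balance hook, let down slowly, released with the measured force near zero, and handed in; it looked level and still with the fossil inside, but no verdict was returned.

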